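Slide the check bar home in the strip reader

ROBOT

A 7-joint arm with a two-finger parallel gripper is mounted at the origin on a cart in front of the work surface, level with it; the furniture and walls round the work are solid. World frame = base frame: x ahead of the robot, y to its left, z up, the work surface at z = 0. Lengths are in m, angles in rad, forces in N, time in s.
With the tool pointing down it reaches from about 0.35 to 0.9 m from the base axis. Payload 8.1 kg.
Tool frame: the origin (TCP) lies at the very end of the fingers, on their centre line; the grasp point (between the pads) lies 19 mm behind it; z points along the fingers, y is the line along which they close (so a half turn about z gives the same grasp; the last joint's range is limited). The gripper opens to 92 mm and grips with 3 to 60 N. Pads are 19 mm wide; open, the fingers measure 130 mm over their backs; the gripper's body (75 mm by 190 mm) begins 47 mm behind the grasp point.
Start: joints at [1.06, 0.434, 0.025, 1.573, -0.012, 1.134, -0.075], TCP at [0.248, -0.574, 0.227] pointing down, gripper open.
Joint ranges: [-2.62, 2.62], [-0.44, 2.09], [-1.27, 1.32], [0.08, 2.57], [-1.32, 4.46], [0.12, 2], [-2.74, 2.74]. Speed limits (rad/s): [2.22, 2.22, 3.01, 3.01, 3.14, 3.14, 3.14].

INTERFACE

Orientations are given as a rotation vector (axis times angle).
In Python, from cell import readout, cams, job gives the robot as it stands.
- The arm moves only by the tool drive_tool, never from a script. Its argument "commands" is a list of rows, each a list of 3 entries, a list of its own where there are three numbers: the turn, a rotation vector about the tool's x, y, z in rad, then the shift along the tool's x, y, z in cm, then the gripper's target within -1 to 1 (fully open at 1, half-way at 0, shut at -1). A call has 1 to 20 rows; each row is the pose to reach, as a shift and turn from the pose commanded when the call began, along the tool's axes at that moment; what a row does not reach only later rows make up. A row lasts 1/12 s, in which the tool goes at most 41.7 mm and 7.16 degrees, less where a joint would pass 70% of its speed; a pose out of reach is approached as far as the arm can. A call with a gripper value outside its range is refused whole. The fingers move at their own pace and stop on an object; "newtons" is the grip in N (left out, the last holds). Time passes only in rows, so rows that repeat a pose let the fingers close. It gives the time, the measured TCP pose, the force, the opening and the grip force at its end, in the units of the state.
- readout.observe(): the state, without advancing time (a new reading comes with each control period).
- cams.get_image(name): name is "side" or "top"; returns the picture (420x560x3 uint8, blue, green, red); there is no depth.
- cams.camera_info(name): a dict with "camera_matrix" (3x3 intrinsics, pixels), "R" (3x3) and "t" (3): a world point X has camera coordinates R X + t. Camera axes: x right, y down, z forward; pixel columns grow to the right and rows downward; lengths in m; the calibration is good to about 2 mm. A picture is of the moment at which its call begins. camera_info takes no time and is no camera call.
- job.sign_off(): hands the job in; it is judged then, once.
The state is a dict: "clock": time; "joints": joint angles; "dq": joint speeds; "joint_efforts": joint torques, N m; "position": TCP position; "ee_rot": TCP orientation; "force": force on the tool from outside, world axes, zero at the start; "ft_torque": the same for the moment, N m; "width": opening from 0.0 (shut) to 1.0 (fully open); "gripper_force": force on a finger pad.
Only numpy, scipy, OpenCV 4.12 (cv2) and the standard library are available. Lean on these libraries where they do the work, as an engineer would, in place of code of your own. Each camera call takes 0.05 s, during which the arm holds its last target. There are 200 camera calls.

TASK

Pick up the flat metal check bar by its upright grip and slide it, nose first, into the slot at the front of the white strip reader until you feel it come fully home against the hidden stop inside. The stop is set at a different depth each time and is delicate, so push gently and stop when it resists; then let go and leave the bar there, without disturbing the boxes, bottles and dish around.

Things in the scene. Friction and masses are not known exactly. Their poses are not given: they have to be found in the camera images.
- check_bar: Check bar, about 0.2 kg, lying on the counter: a flat aluminium bar 140 long (its x), 24 wide (y), 14 thick (z). Origin: centre of the underside. The nose is the +x end (its last 12 mm is a step 20 wide, 10 high). Near the -x end stands a ribbed grey grip fin.
- bar_nose (a point): Centre of the check bar's nose face, 70 mm ahead of the bar's origin along +x and 7 mm above its underside; axes as the bar's.
- bar_grip (a point): Centre of the grip fin, at [-48, 0, 32] mm in the bar's frame; axes as the bar's. The fin is 32 long (x), 10 thick (y) and stands from 14 to 44 mm above the underside: pinch it across y from above.
- reader: Strip reader, fixed on the counter: a white box 130 deep (x), 110 wide (y), 62 high, dark display on top. Origin: centre of the underside; x points into the slot, which opens in its -x face. It and its stop bear at most 20 N from the bar; sliding an aligned bar takes only 1 to 3 N.
- slot_mouth (a point): Middle of the slot floor's front edge: 65 mm in front of the reader's origin, 8 mm above the counter; axes as the reader's (x into the slot). The level slot is 27 wide and 19 high above this. In front a grey apron, level with the slot floor, sticks out 55 mm; on its inner 31 mm side guides 12 mm high narrow from 44 to 27 mm; a slanted lip hangs over the mouth.
- seat_pin (a joint): Feather-light pin (0.5 N) 4 mm proud of the hidden stop's face in the slot; reads how far the nose has pushed it in: 0 free, 0.004 (m) when the nose meets the stop, more while the stop gives. The stop, 41 to 75 mm beyond the mouth, set anew each run and not measured, is a spring buffer of about 5 N per mm: 4 to 8 N is home.
- strip_box: Bystander: white upright carton with a green panel, 62x62x105, standing beside the reader; origin: centre of underside.
- reagent_b: Bystander: white reagent bottle with an orange cap, 44x56x88; origin: centre of underside.
- bottle_ctrl: Bystander: small round white bottle with a yellow cap, 42 across, 62 high; origin: centre of underside.
- dish_1: Bystander: clear flat petri dish, 58 across, 12 high; origin: centre of underside.
Things that resemble listed ones, but are neither listed nor needed, are in the scene too. Of the things that look like the reader, the larger one is meant.

How it is judged:
By the outcome, as a careful person would: the job done as asked, in the order asked, and still so for the second after the job is handed in, with the robot touching nothing.
It also fails if it takes over 45 s, if anything falls off the work surface, if the arm or the gripper's body presses on something with over 40 N, if the wrist force passes 120 N, or if a joint passes its speed limit or range.

## Working session

There is one attempt and no reset: what is moved stays moved. The work goes in short steps, Python scripts to look and compute and a tool call to move; the robot and the scene stay as the last step left them, time stands still between calls to the robot, and variables do not carry over. Pictures are saved under pics/ and viewed, at most 10 in all, crops included, and the job is handed in when it is done.

Besides the shell and the picture viewer there is one more tool, called as name(argument=value, ...) on one line, values as JSON. drive_tool: Moves the arm, as the interface text tells. Its arguments: {"type":"object","properties":{"commands":{"type":"array"},"newtons":{"type":"number"}},"required":["commands"]}

```bash
ls; mkdir -p pics; python3 - <<'E'
from cell import readout,cams,job
import cv2,numpy as np
for n in("side","top"):
    im=cams.get_image(n);cv2.imwrite(f"pics/{n}0.png",im)
    c=cams.camera_info(n);print(n,np.round(c["camera_matrix"],1).tolist(),np.round(c["R"],3).tolist(),np.round(c["t"],3).tolist(), np.round(-np.array(c["R"]).T@c["t"],3))
print(readout.observe())
E
```

```text
pics
side [[420.7, 0.0, 276.5], [0.0, 420.7, 198.7], [0.0, 0.0, 1.0]] [[-0.982, -0.187, -0.01], [-0.095, 0.541, -0.835], [0.162, -0.82, -0.55]] [0.506, 0.141, 1.125] [0.328 0.94  0.742]
top [[451.9, 0.0, 271.6], [0.0, 451.9, 204.3], [0.0, 0.0, 1.0]] [[0.019, -1.0, 0.016], [-0.988, -0.021, -0.151], [0.152, -0.013, -0.988]] [-0.086, 0.54, 1.498] [ 0.308 -0.055  1.564]
{'clock': 0.1, 'joints': array([ 1.06039618,  0.4351618 ,  0.02495935,  1.57396226, -0.01159479,
        1.1339615 , -0.07509675]), 'dq': array([-0.00016577,  0.00020986, -0.00077319, -0.00312092, -0.00132442,
       -0.00036528, -0.00047653]), 'joint_efforts': array([ 1.94099121e-03, -6.69124603e+01,  9.87111926e-01, -3.15147257e+01,
       -6.06140401e-02,  3.73646419e-02,  1.60435670e-04]), 'position': array([ 0.24766164, -0.57337634,  0.22603495]), 'ee_rot': array([-3.07526526e+00, -6.35802590e-01,  6.15345698e-04]), 'force': array([ 0.74793501, -0.01257806, -0.28665066]), 'ft_torque': array([ 0.03596625, -0.02020143, -0.00359015]), 'gripper_force': 0.0, 'width': 0.996910028184016}
```

View pics/top0.png

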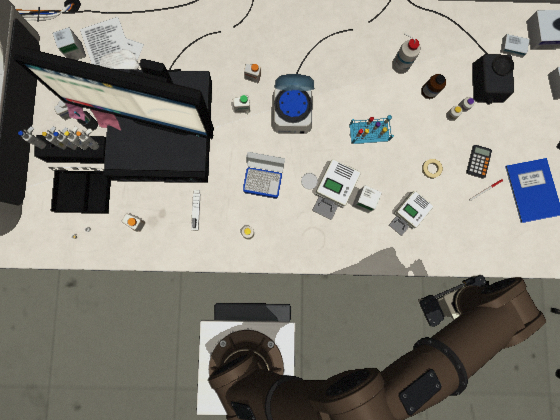

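View pics/side0.png

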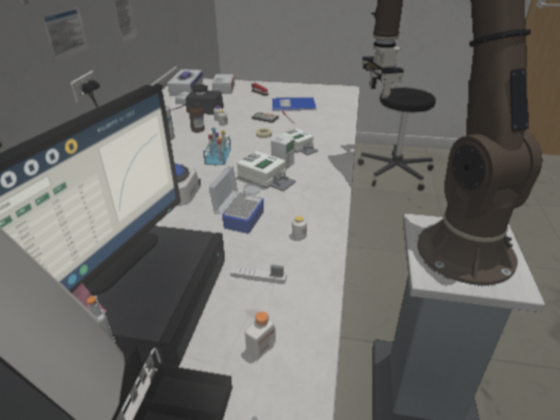

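Top view: the bar is at (195,210) with its fin at the lower end, about (195,225). The larger reader is at (337,183) with its apron at (323,210). The smaller lookalike reader is at (411,208), and the carton is at (367,199). Side view: bar (258,274), fin (277,270), large reader (262,168), lookalike (297,140). Things that could be taken for the bar: only the object at (195,210); the pen at (485,190) is red and thin. For the reader: (337,183) is larger than (411,208), so I choose the first. Next is one close crop to check this.

```bash
python3 - <<'E'
import cv2,numpy as np
t=cv2.imread("pics/top0.png");s=cv2.imread("pics/side0.png")
def c(im,x,y,w,h): return cv2.resize(im[y:y+h,x:x+w],(400,300),interpolation=cv2.INTER_CUBIC)
o=np.vstack([np.hstack([c(t,155,180,80,60),c(t,300,155,88,66)]),np.hstack([c(s,220,245,80,60),c(s,230,140,80,60)])])
cv2.imwrite("pics/crop0.png",o)
E
```

```text
(no output)
```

View pics/crop0.png

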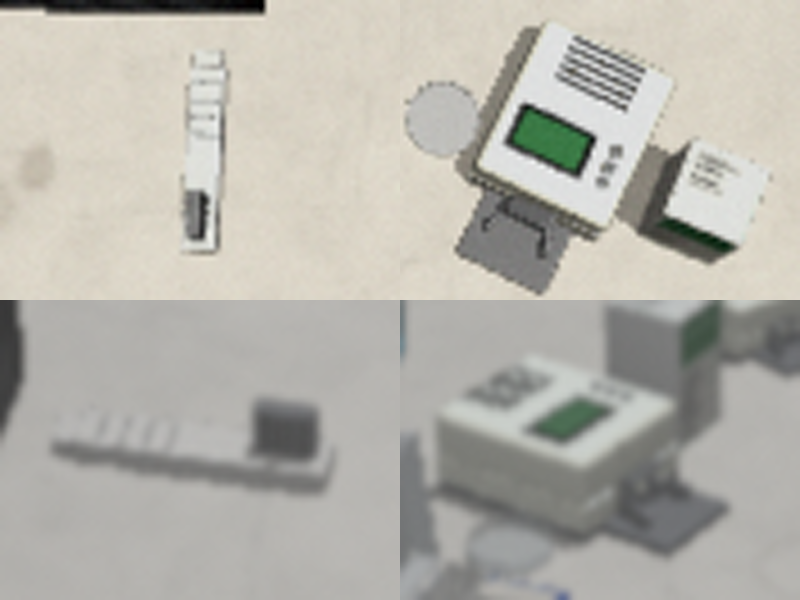

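The crop confirms the bar (nose up and away, fin at the bottom, crop (197,215)). The larger reader has a grey apron (crop (515,240)). The dish touches the reader's left side and the carton is to its right. Next: measure.

```bash
cat > h.py <<'E'
import cv2,numpy as np
from cell import cams
def ray(n,uv,z):
    c=cams.camera_info(n);K=np.array(c["camera_matrix"]);R=np.array(c["R"]);t=np.array(c["t"])
    o=-R.T@t;d=R.T@np.linalg.inv(K)@[uv[0],uv[1],1];return o+d*(z-o[2])/d[2]
def proj(n,X):
    c=cams.camera_info(n);p=np.array(c["camera_matrix"])@(np.array(c["R"])@X+np.array(c["t"]));return p[:2]/p[2]
def rect(n,mask,box,z,name=""):
    x,y,w,h=box;m=np.zeros_like(mask);m[y:y+h,x:x+w]=mask[y:y+h,x:x+w]
    k,l,st,ce=cv2.connectedComponentsWithStats(m);i=1+np.argmax(st[1:,4])
    ys,xs=np.nonzero(l==i)
    P=np.array([ray(n,(a,b),z)[:2] for a,b in zip(xs,ys)])*1000
    r=cv2.minAreaRect(P.astype(np.float32))
    e=np.linalg.eigh(np.cov(P.T))[1][:,-1]
    print(name,len(xs),"cen",np.round(r[0],1),"mean",P.mean(0).round(1),"size",np.round(r[1],1),"ang",round(r[2],2),"pca",round(np.degrees(np.arctan2(e[1],e[0])),2),st[i][:4])
    return r
E
python3 - <<'E'
from h import *
t=cv2.imread("pics/top0.png");hsv=cv2.cvtColor(t,cv2.COLOR_BGR2HSV)
s,v=hsv[...,1],hsv[...,2]
print(s[205:212,188:204]);print(v[205:212,188:204])
white=((s<16)&(v>190)).astype(np.uint8)*255
rect("top",white,(180,185,30,50),.014,"bar")
fin=((v<165)).astype(np.uint8)*255
rect("top",fin,(188,212,14,18),.044,"fin")
w2=cv2.morphologyEx(((s<16)&(v>170)).astype(np.uint8)*255,cv2.MORPH_CLOSE,np.ones((9,9)))
rect("top",w2,(314,155,48,56),.062,"reader")
ap=((v<150)&(v>90)&(s<40)).astype(np.uint8)*255
rect("top",ap,(308,195,30,28),.008,"apron")
sd=cv2.imread("pics/side0.png");hs=cv2.cvtColor(sd,cv2.COLOR_BGR2HSV);vs=hs[...,2]
m=(vs<125).astype(np.uint8)*255
rect("side",m,(266,260,22,18),.03,"finside")
E
```

```text
[[24 21 25 25 16  8  5  6  8  3  3  9 24 24 24 24]
 [23 24 23 24 13  5  8  7  5  2  5 19 26 22 25 21]
 [24 25 26 26 15  6  4  8  6  4  3 12 24 24 24 23]
 [23 23 25 23 10  6  3  6  5  3  2 15 24 22 23 24]
 [24 26 22 22 10  7  2  6  6  2  2 11 28 22 22 24]
 [22 22 23 24  6  6  6  7  6  5  2 13 22 27 24 26]
 [21 22 20 20  8  8  7  8  5  5  1 17 23 22 22 24]]
[[215 220 221 222 178 212 216 221 223 224 223 117 211 220 215 214]
 [219 221 218 221 200 199 192 191 216 217 219 124 212 218 218 218]
 [217 218 220 220 205 222 201 195 199 195 196 106 209 219 220 219]
 [218 220 221 220 206 222 224 223 222 219 222 117 210 216 220 219]
 [220 219 220 218 207 221 223 224 223 222 224 120 212 221 219 219]
 [220 224 220 223 206 222 223 222 224 224 223 140 211 220 217 219]
 [220 220 220 224 223 226 225 226 222 224 224 162 213 219 222 221]]
bar 201 cen [522.6 188.8] mean [530.5 188.3] size [ 22.8 136.6] ang 89.65 pca -179.15 [191 190   9  40]
fin 46 cen [473.8 185.9] mean [474.1 186.5] size [30.8 13.5] ang 2.52 pca -179.74 [192 218   5  10]
reader 1146 cen [ 618.6 -306.9] mean [ 618.5 -304.6] size [180.7 122.4] ang 65.02 pca 75.07 [314 160  48  44]
apron 354 cen [ 546.3 -256.8] mean [ 541.4 -260.5] size [86.9 68.3] ang 64.27 pca 62.16 [312 195  26  25]
finside 128 cen [477.3 194.1] mean [477.2 195.2] size [31.5 35.2] ang 10.06 pca 112.01 [270 266  14  11]
```

```bash
python3 - <<'E'
from h import *
t=cv2.imread("pics/top0.png");hsv=cv2.cvtColor(t,cv2.COLOR_BGR2HSV);s,v=hsv[...,1].astype(int),hsv[...,2].astype(int)
m=((s<16)&(v>195)).astype(np.uint8)*255
m[:,:314]=0;m[:,362:]=0;m[:155]=0;m[207:]=0
k,l,st,ce=cv2.connectedComponentsWithStats(m);i=1+np.argmax(st[1:,4]);
c=cv2.findContours((l==i).astype(np.uint8),0,2)[0]
h=cv2.convexHull(np.vstack(c))[:,0]
P=np.array([ray("top",p,.062)[:2]*1000 for p in h],np.float32)
print("reader",st[i],cv2.minAreaRect(P))
ap=((v<150)&(s<40)).astype(np.uint8)*255
ap[:,:308]=0;ap[:,340:]=0;ap[:195]=0;ap[225:]=0
for r in ap[196:222,308:340]: print("".join("#" if x else "." for x in r))
# bar edges per row
for z,rows in((.014,range(193,216)),):
    L=[];Rr=[]
    for y in rows:
        x=np.where(s[y,185:205]<16)[0]+185; d=np.argmin(v[y,194:206])+194
        L.append(ray("top",(x.min(),y),.014)[:2]*1000);Rr.append(ray("top",(d,y),.014)[:2]*1000)
    for E in(L,Rr):
        E=np.array(E);f=np.polyfit(E[:,0],E[:,1],1);print(np.degrees(np.arctan(f[0])),np.polyval(f,480),np.polyval(f,540))
# side view bar underside edge
for n,p in(("tailside",(287,281)),):print(ray("side",p,.0))
for p in((331.9,159.4),(359.8,173),(345.1,204.5),(316.5,192.8)):print(ray("top",p,.062)[:2].round(4))
for p in((312.1,210),(331.5,219.5)):print("ap",ray("top",p,.008)[:2].round(4))
for p in((196.8,190.5),(195,230)):print("bar",ray("top",p,.012)[:2].round(4))
E
```

```text
reader [318 160  42  44 663] ((621.6566162109375, -300.79888916015625), (102.79019165039062, 123.01595306396484), 64.17504119873047)
..........########..............
..........##########............
..........############..........
.........###############........
.........##################.....
........####################....
........####################.##.
........########################
.......#########################
......##########################
......##########################
.....########################...
.....########################...
....########################....
....########################....
.....######################.....
........###################.....
..........#################.....
...........###############......
..............############......
...............##########.......
..................#######.......
....................####........
......................#.........
................................
................................
-1.653110268402162 200.10903669781877 198.3774231520749
2.38334894001464 173.71769494672785 176.2149726615711
[0.45149434 0.19332829 0.        ]
[ 0.6983 -0.2778]
[ 0.6528 -0.373 ]
[ 0.5431 -0.3221]
[ 0.5811 -0.2254]
ap [ 0.5298 -0.2164]
ap [ 0.4979 -0.284 ]
bar [0.5893 0.1863]
bar [0.4514 0.1864]
```

```bash
cat >> h.py <<'E'
from scipy.spatial.transform import Rotation as Ro
from cell import readout
def go(p,yaw):
    o=readout.observe();R=Ro.from_rotvec(o["ee_rot"]);T=Ro.from_euler("ZX",[yaw,180],degrees=True)
    print("turn",(R.inv()*T).as_rotvec().round(3),"shift cm",(R.inv().apply(np.array(p)-o["position"])*100).round(2))
def st():
    o=readout.observe();R=Ro.from_rotvec(o["ee_rot"]).as_matrix()
    print(o["clock"],o["position"].round(4),"yaw",np.degrees(np.arctan2(R[1,0],R[0,0])).round(2),"z",R[:,2].round(3),"F",o["force"].round(2),"M",o["ft_torque"].round(2),"w",round(o["width"],3),o["gripper_force"],"q",o["joints"].round(2))
E
python3 - <<'E'
from h import *
st();go((.473,.187,.15),0)
a=np.radians(-25.2);M=np.array([.5617,-.2723]);ex=np.array([np.cos(a),np.sin(a)]);ey=np.array([-ex[1],ex[0]])
for n,p,z in(("carton top corners",(690,135),.105),("",(770,178),.105),("",(738,250),.105),("",(665,205),.105),("dish",(443,118),.012)):
    X=ray("top",((p[0]-400)*.22+300,155+p[1]*.22),z)[:2];print(n,X.round(3),(np.array([ex@(X-M),ey@(X-M)])*1000).round(0))
E
```

```text
0.1 [ 0.2477 -0.5734  0.226 ] yaw 23.36 z [-0.001  0.001 -1.   ] F [ 0.75 -0.01 -0.29] M [ 0.04 -0.02 -0.  ] w 0.997 0.0 q [ 1.06  0.44  0.02  1.57 -0.01  1.13 -0.08]
turn [-0.001  0.     0.408] shift cm [ 50.84 -60.86   7.68]
carton top corners [ 0.604 -0.377] [ 83. -77.]
 [ 0.573 -0.434] [  80. -142.]
 [ 0.52 -0.41] [  21. -143.]
 [ 0.552 -0.358] [ 28. -82.]
dish [ 0.632 -0.206] [35. 90.]
```

drive_tool(commands=[[[0,0,0.1],[12,-14.5,1],1],[[0,0,0.408],[50.8,-60.9,7.0],1],[[0,0,0.408],[50.8,-60.9,7.0],1],[[0,0,0.408],[50.8,-60.9,7.0],1],[[0,0,0.408],[50.8,-60.9,7.0],1],[[0,0,0.408],[50.8,-60.9,7.0],1],[[0,0,0.408],[50.8,-60.9,7.0],1],[[0,0,0.408],[50.8,-60.9,7.0],1],[[0,0,0.408],[50.8,-60.9,7.0],1],[[0,0,0.408],[50.8,-60.9,7.0],1],[[0,0,0.408],[50.8,-60.9,7.0],1],[[0,0,0.408],[50.8,-60.9,7.0],1],[[0,0,0.408],[50.8,-60.9,7.0],1],[[0,0,0.408],[50.8,-60.9,7.0],1],[[0,0,0.408],[50.8,-60.9,7.0],1],[[0,0,0.408],[50.8,-60.9,7.0],1],[[0,0,0.408],[50.8,-60.9,7.0],1],[[0,0,0.408],[50.8,-60.9,7.0],1],[[0,0,0.408],[50.8,-60.9,7.0],1],[[0,0,0.408],[50.8,-60.9,7.0],1]], newtons=20)

```text
clock: 1.77
position: [0.4732, 0.195, 0.1564]
ee_rot: [-3.137, -0.011, -0.001]
force: [-0.2, 0.9, 1.4]
width: 0.999
gripper_force: 0.0
```

```bash
python3 -c "
from h import *
st();go((.473,.187,.10),0)"
```

```text
1.7667 [0.4732 0.195  0.1564] yaw 0.41 z [ 0.001  0.005 -1.   ] F [-0.19  0.9   1.43] M [ 0.06 -0.03  0.02] w 0.999 0.0 q [-0.2   0.36 -0.37  1.91  0.16  0.9  -2.21]
turn [-0.005 -0.001  0.007] shift cm [-0.03  0.83  5.63]
```

drive_tool(commands=[[[0,0,0],[0,0,0],1],[[0,0,0],[0,0,0],1],[[0,0,0],[0,0,0],1]])

```text
clock: 2.02
position: [0.4724, 0.1849, 0.1565]
ee_rot: [3.14, -0.003, -0.001]
force: [-0.1, -0.4, 0.6]
width: 1.001
gripper_force: 0.0
```

```bash
python3 -c "
from h import *
st();go((.473,.187,.019),0)"
```

```text
2.0167 [0.4724 0.1849 0.1565] yaw -0.11 z [-0.001 -0.001 -1.   ] F [-0.08 -0.43  0.57] M [-0.03  0.04 -0.01] w 1.001 0.0 q [-0.19  0.35 -0.36  1.92  0.16  0.9  -2.21]
turn [ 0.001  0.001 -0.002] shift cm [ 0.07 -0.23 13.75]
```

drive_tool(commands=[[[0,0,0],[0,-0.1,4],1],[[0,0,0],[0,-0.2,8],0.5],[[0,0,0],[0,-0.2,11],0],[[0,0,0],[0,-0.2,12.5],0],[[0,0,0],[0,-0.2,13.2],0],[[0,0,0],[0,-0.2,13.7],0],[[0,0,0],[0,-0.2,13.7],0],[[0,0,0],[0,-0.2,13.7],0]])

```text
clock: 2.68
position: [0.4735, 0.1885, 0.0207]
ee_rot: [-3.141, 0.002, -0.002]
force: [-0.4, -0.2, -0.3]
width: 0.538
gripper_force: 0.0
```

```bash
python3 -c "
from h import *
st()
t=cams.get_image('top');s=cams.get_image('side')
c=lambda im,x,y,w,h: cv2.resize(im[y:y+h,x:x+w],(400,300),interpolation=cv2.INTER_CUBIC)
cv2.imwrite('pics/g1.png',np.hstack([c(t,155,180,80,60),c(s,220,235,80,60)]))"
```

```text
2.6833 [0.4735 0.1885 0.0207] yaw -0.06 z [ 0.001  0.    -1.   ] F [-0.41 -0.15 -0.26] M [0.03 0.01 0.01] w 0.538 0.0 q [-0.26  0.55 -0.3   2.04  0.28  0.59 -2.32]
```

View pics/g1.png

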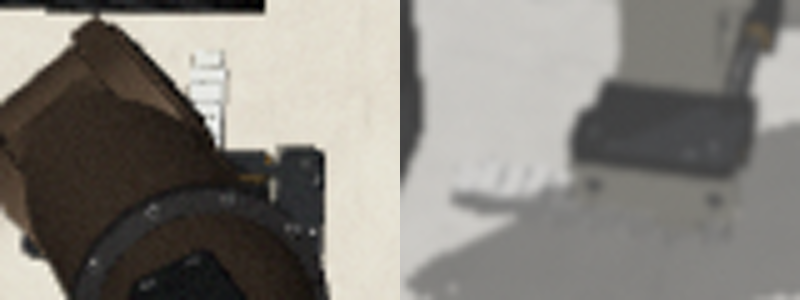

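The gripper is over the fin and the bar still shows undisturbed, nose at crop (208,60). The finger covers the fin in the side view. Next: close.

drive_tool(commands=[[[0,0,0],[0,0,0],-0.5],[[0,0,0],[0,0,0],-0.8],[[0,0,0],[0,0,0],-1],[[0,0,0],[0,0,0],-1],[[0,0,0],[0,0,0],-1],[[0,0,0],[0,0,0],-1],[[0,0,0],[0,0,0],-1],[[0,0,0],[0,0,0],-1]], newtons=25)

```text
clock: 3.45
position: [0.4727, 0.1888, 0.0197]
ee_rot: [-3.142, 0.0, 0.0]
force: [-0.5, -0.1, 1.6]
width: 0.108
gripper_force: 25.0
```

```bash
python3 -c "
from h import *
st()"
```

```text
3.45 [0.4727 0.1888 0.0197] yaw -0.01 z [-0.  0. -1.] F [-0.46 -0.1   1.62] M [0.05 0.08 0.  ] w 0.108 25.000384747982025 q [-0.26  0.55 -0.3   2.04  0.28  0.59 -2.32]
```

```bash
python3 -c "
from h import *
go((.396,-.194,.16),-25.2)"
```

```text
turn [-0.    0.    0.44] shift cm [ -7.67  38.28 -14.03]
```

drive_tool(commands=[[[0,0,0],[0,0,-2],-1],[[0,0,0],[0,0,-5],-1],[[0,0,0],[0,0,-9],-1],[[0,0,0],[0,0,-12.5],-1],[[0,0,0],[0,0,-14],-1],[[0,0,0],[0,0,-14],-1],[[0,0,0],[0,0,-14],-1]])

```text
clock: 4.03
position: [0.4728, 0.1886, 0.1599]
ee_rot: [-3.142, 0.001, -0.002]
force: [-0.8, -0.9, -2.4]
width: 0.109
gripper_force: 25.0
```

```bash
python3 -c "
from h import *
st();go((.396,-.194,.16),-25.2)
t=cams.get_image('top');s=cams.get_image('side')
cv2.imwrite('pics/l1.png',np.hstack([t[150:250,130:260],s[180:280,190:320]]))"
```

```text
4.0333 [0.4728 0.1886 0.1599] yaw -0.04 z [ 0.001  0.    -1.   ] F [-0.75 -0.86 -2.38] M [0.01 0.13 0.  ] w 0.109 24.999628365039825 q [-0.19  0.35 -0.37  1.91  0.16  0.91 -2.22]
turn [-0.    -0.001  0.439] shift cm [-7.660e+00  3.826e+01 -2.000e-02]
```

View pics/l1.png

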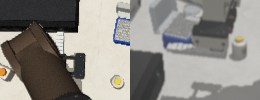

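The bar is lifted: its shadow shows, and the vertical force is -2.4 N. Next: move over to the reader with a firmer grip.

drive_tool(commands=[[[0,0,0.02],[-0.5,2.5,0],-1],[[0,0,0.06],[-1.2,6,0],-1],[[0,0,0.11],[-2,10,0],-1],[[0,0,0.16],[-2.8,14,0],-1],[[0,0,0.21],[-3.6,18,0],-1],[[0,0,0.26],[-4.4,22,0],-1],[[0,0,0.31],[-5.2,26,0],-1],[[0,0,0.36],[-6,30,0],-1],[[0,0,0.41],[-6.8,34,0],-1],[[0,0,0.43],[-7.4,37,0],-1],[[0,0,0.439],[-7.7,38.3,0],-1],[[0,0,0.439],[-7.7,38.3,0],-1],[[0,0,0.439],[-7.7,38.3,0],-1],[[0,0,0.439],[-7.7,38.3,0],-1]], newtons=40)

```text
clock: 5.3
position: [0.3954, -0.1928, 0.1588]
ee_rot: [-3.066, 0.682, 0.003]
force: [-0.0, 0.6, -2.8]
width: 0.106
gripper_force: 40.0
```

```bash
python3 -c "
from h import *
st();go((.396,-.194,.04),-25.2)"
```

```text
5.3 [ 0.3954 -0.1928  0.1588] yaw -25.07 z [-0.002  0.001 -1.   ] F [-0.05  0.61 -2.8 ] M [0.07 0.13 0.01] w 0.106 39.999622106552124 q [ 0.43  0.22 -0.11  2.08  0.03  0.84 -1.71]
turn [-0.     0.002  0.002] shift cm [ 0.13  0.09 11.88]
```

drive_tool(commands=[[[0,0,0],[0.1,0.1,4],-1],[[0,0,0],[0.1,0.1,8],-1],[[0,0,0],[0.1,0.1,11],-1],[[0,0,0],[0.1,0.1,12.4],-1],[[0,0,0],[0.1,0.1,12.4],-1],[[0,0,0],[0.1,0.1,12.4],-1]])

```text
clock: 5.8
position: [0.396, -0.194, 0.0353]
ee_rot: [-3.066, 0.68, 0.003]
force: [-0.2, -0.2, -2.0]
width: 0.106
gripper_force: 40.0
```

```bash
python3 -c "
from h import *
st()
t=cams.get_image('top');s=cams.get_image('side')
cv2.imwrite('pics/t2r.png',t);cv2.imwrite('pics/s2r.png',s)
c=lambda im,x,y,w,h: cv2.resize(im[y:y+h,x:x+w],(400,400),interpolation=cv2.INTER_CUBIC)
cv2.imwrite('pics/p2.png',np.hstack([c(t,280,160,90,90),c(s,240,140,80,80)]))"
```

```text
5.8 [ 0.396  -0.194   0.0353] yaw -25.02 z [-0.002  0.001 -1.   ] F [-0.16 -0.22 -2.04] M [0.15 0.1  0.03] w 0.106 39.99964356422424 q [ 0.41  0.43 -0.09  2.2   0.08  0.52 -1.75]
```

View pics/p2.png

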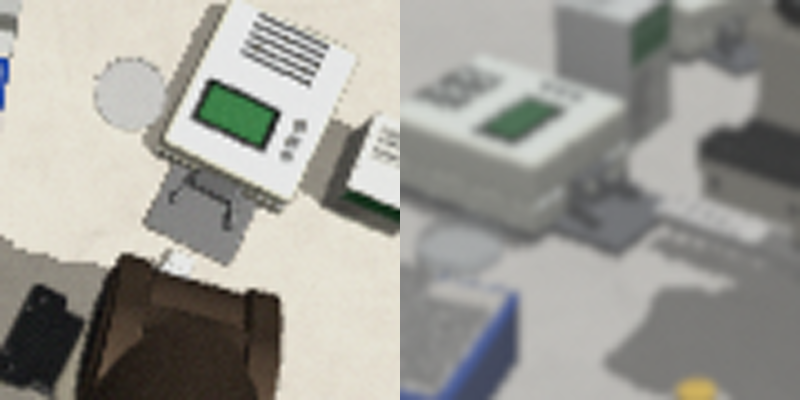

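The nose pokes out at top crop (180,260), just short of the apron (mid front edge about (188,243)), roughly on its axis. The side crop also shows the nose entering at the apron's front edge, (660,205). Next: measure the lateral offset.

```bash
python3 - <<'E'
from h import *
t=cv2.imread("pics/t2r.png");hsv=cv2.cvtColor(t,cv2.COLOR_BGR2HSV);s,v=hsv[...,1].astype(int),hsv[...,2].astype(int)
a=np.radians(-25.1);M=np.array([.5617,-.2723]);ex=np.array([np.cos(a),np.sin(a)]);ey=np.array([-ex[1],ex[0]])
L=lambda p,z:(lambda X:(np.array([ex@(X-M),ey@(X-M)])*1000).round(1))(ray("top",p,z)[:2])
print("nose kin",L(proj("top",np.array([.5029,-.2439,.027])),.027), proj("top",np.array([.5029,-.2439,.027])))
m=((s<14)&(v>190));m[:, :312]=0;m[:,330:]=0;m[:212]=0;m[226:]=0
ys,xs=np.nonzero(m)
for p in zip(xs,ys): print(p,L(p,.027),end=" ")
print()
ap=((v<150)&(v>70)&(s<40));ap[:,:308]=0;ap[:,340:]=0;ap[:195]=0;ap[222:]=0
ys,xs=np.nonzero(ap);Q=np.array([L(p,.008) for p in zip(xs,ys)])
for x0 in range(-56,-24,6):
    q=Q[(Q[:,0]>=x0)&(Q[:,0]<x0+6)]; print(x0,q[:,1].min(),q[:,1].max(),q[:,1].mean().round(1)) if len(q) else 0
for x in range(212,222): print(t[x,312:336].mean(1).astype(int) if 0 else v[x,310:336])
E
```

```text
nose kin [-65.3   0.8] [320.63477931 217.15015507]
(np.int64(318), np.int64(217)) [-68.8   9.1] (np.int64(319), np.int64(217)) [-67.3   6. ] (np.int64(320), np.int64(217)) [-65.8   3. ] (np.int64(321), np.int64(217)) [-64.3  -0.1] (np.int64(318), np.int64(218)) [-72.    7.6] (np.int64(319), np.int64(218)) [-70.4   4.6] (np.int64(320), np.int64(218)) [-68.9   1.5] (np.int64(321), np.int64(218)) [-67.4  -1.6] (np.int64(322), np.int64(218)) [-65.9  -4.7] (np.int64(323), np.int64(218)) [-64.4  -7.8] (np.int64(317), np.int64(219)) [-76.6   9.2] (np.int64(318), np.int64(219)) [-75.1   6.2] (np.int64(319), np.int64(219)) [-73.6   3.1] (np.int64(320), np.int64(219)) [-72.   0.] (np.int64(321), np.int64(219)) [-70.5  -3.1] (np.int64(322), np.int64(219)) [-69.   -6.2] (np.int64(323), np.int64(219)) [-67.5  -9.2] (np.int64(317), np.int64(220)) [-79.7   7.8] (np.int64(318), np.int64(220)) [-78.2   4.7] (np.int64(319), np.int64(220)) [-76.7   1.6] (np.int64(320), np.int64(220)) [-75.2  -1.5] (np.int64(321), np.int64(220)) [-73.6  -4.5] (np.int64(322), np.int64(220)) [-72.1  -7.6] (np.int64(319), 
[... 650 characters left out ...]
 137 131 135 132 133 135
 135 134 136 137 136 134 220 229]
[219 225 230 229 229 228 227 159 165 223 203 225 225 153 129 143 136 133
 134 133 133 134 137 177 223 229]
[156 208 217 224 223 229 161 144 198 229 230 229 208 224 226 192 133 142
 138 134 134 134 146 224 228 229]
[ 42  45  75 163 149 214 154 152 216 232 230 230 230 229 227 227 227 190
 132 134 138 141 182 223 229 228]
[ 52  54  50  48 131 140 132 225 200 227 229 230 229 223 227 224 226 226
 228 192 129 176 224 229 229 229]
[ 50  52  56  54  69  80 179 216 224 231 212 230 230 211 226 226 225 225
 226 226 224 224 226 228 229 230]
[ 55  57  56  57  40  42  76  80 160 212 220 222 218 226 228 227 226 225
 226 226 225 222 228 230 229 227]
```

drive_tool(commands=[[[0,0,0],[0,-0.15,0.2],-1],[[0,0,0],[0.6,-0.15,0.4],-1],[[0,0,0],[1.6,-0.15,0.4],-1],[[0,0,0],[2.6,-0.15,0.4],-1],[[0,0,0],[3.5,-0.15,0.4],-1],[[0,0,0],[4,-0.15,0.4],-1],[[0,0,0],[4,-0.15,0.4],-1],[[0,0,0],[4,-0.15,0.4],-1]])

```text
clock: 6.57
position: [0.433, -0.2113, 0.0316]
ee_rot: [-3.066, 0.685, 0.001]
force: [-0.7, -0.0, -1.6]
width: 0.102
gripper_force: 40.0
```

```bash
cat >> h.py <<'E'
def rd(lat=1.5):
    st();o=readout.observe();a=np.radians(-25.1);M=np.array([.5617,-.2723]);ex=np.array([np.cos(a),np.sin(a)]);ey=np.array([-ex[1],ex[0]])
    d=o["position"][:2]-M;f=o["force"]
    print("nose past mouth mm",round((ex@d+.118)*1000,1),"lat",round(ey@d*1000-lat,1),"Fx",round(ex@f[:2],2),"Fy",round(ey@f[:2],2),"under z mm",round((o["position"][2]-.0197)*1000,1))
E
python3 - <<'E'
from h import *
rd()
E
```

```text
6.5667 [ 0.433  -0.2113  0.0316] yaw -25.18 z [-0.  0. -1.] F [-0.69 -0.02 -1.64] M [0.1 0.1 0. ] w 0.102 39.99939680099487 q [ 0.41  0.48 -0.09  2.11  0.08  0.55 -1.74]
nose past mouth mm -24.4 lat -0.9 Fx -0.62 Fy -0.31 under z mm 11.9
```

drive_tool(commands=[[[0,0,0],[0,-0.08,0.1],-1],[[0,0,0],[0,-0.08,0.2],-1],[[0,0,0],[0,-0.08,0.3],-1],[[0,0,0],[0,-0.08,0.3],-1]])

```text
clock: 6.9
position: [0.4329, -0.2103, 0.0285]
ee_rot: [-3.066, 0.684, 0.001]
force: [-0.1, 0.0, -2.6]
width: 0.103
gripper_force: 40.0
```

```bash
python3 - <<'E'
from h import *
rd()
t=cams.get_image('top');s=cams.get_image('side')
c=lambda im,x,y,w,h: cv2.resize(im[y:y+h,x:x+w],(400,400),interpolation=cv2.INTER_CUBIC)
cv2.imwrite('pics/p3.png',np.hstack([c(t,300,180,60,60),c(s,255,150,60,60)]))
E
```

```text
6.9 [ 0.4329 -0.2103  0.0285] yaw -25.16 z [-0.001  0.    -1.   ] F [-0.05  0.01 -2.61] M [ 0.15  0.13 -0.  ] w 0.103 39.99940574169159 q [ 0.41  0.49 -0.09  2.11  0.08  0.55 -1.75]
nose past mouth mm -25.0 lat -0.0 Fx -0.05 Fy -0.02 under z mm 8.8
```

View pics/p3.png

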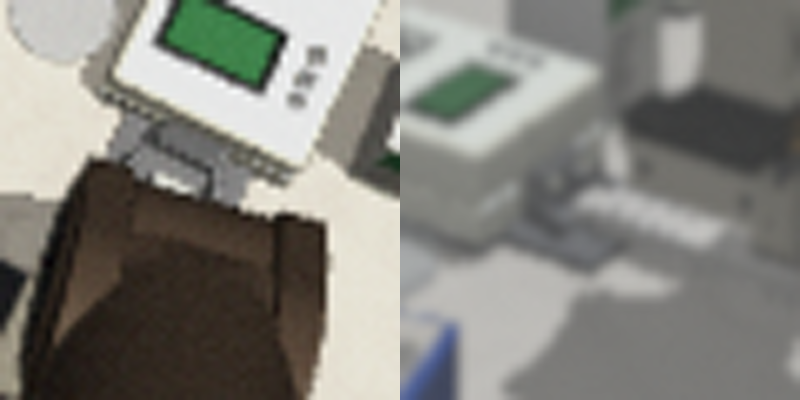

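The nose (top crop about (180,185)) is between the guides, whose outer ends are near (125,178) and (212,195). No contact yet. Next: a quick lateral number.

```bash
python3 - <<'E'
from h import *
t=cams.get_image('top');hsv=cv2.cvtColor(t,cv2.COLOR_BGR2HSV);v=hsv[...,2].astype(int)
a=np.radians(-25.1);M=np.array([.5617,-.2723]);ex=np.array([np.cos(a),np.sin(a)]);ey=np.array([-ex[1],ex[0]])
def L(p,z):
    X=ray("top",p,z)[:2]-M;return np.array([ex@X,ey@X])*1000
# sample brightness along lateral lines at given x (plane heights)
for x,z in((-36,.020),(-32,.020),(-28,.020),(-18,.020),(-12,.02),(-6,.02)):
    row=[]
    for y in range(-34,38,2):
        P=M+(x*ex+y*ey)/1000;u=proj("top",np.array([P[0],P[1],z]))
        row.append(int(cv2.getRectSubPix(v.astype(np.float32),(1,1),tuple(map(float,u)))[0,0]))
    print(x,row)
E
```

```text
-36 [69, 68, 67, 67, 68, 65, 64, 66, 67, 65, 63, 63, 63, 62, 61, 60, 61, 62, 60, 58, 57, 57, 55, 53, 47, 42, 48, 57, 57, 57, 57, 57, 56, 56, 56, 57]
-32 [63, 63, 62, 62, 62, 60, 60, 59, 57, 55, 57, 58, 58, 58, 57, 56, 55, 57, 63, 63, 53, 55, 54, 52, 53, 50, 56, 64, 58, 55, 53, 51, 49, 52, 55, 53]
-28 [55, 55, 56, 56, 55, 55, 56, 53, 49, 51, 62, 62, 55, 64, 101, 125, 127, 110, 131, 163, 176, 169, 125, 75, 94, 123, 115, 108, 78, 56, 60, 52, 54, 66, 83, 100]
-18 [152, 133, 129, 129, 130, 133, 137, 105, 62, 78, 117, 130, 132, 136, 139, 137, 136, 136, 134, 132, 133, 134, 132, 132, 131, 130, 130, 128, 125, 114, 109, 119, 126, 131, 131, 130]
-12 [142, 136, 133, 131, 127, 121, 120, 127, 123, 91, 76, 85, 82, 86, 89, 87, 82, 87, 91, 92, 87, 88, 93, 96, 88, 85, 91, 95, 93, 98, 115, 129, 128, 128, 130, 133]
-6 [161, 138, 132, 134, 133, 131, 126, 120, 121, 119, 117, 118, 107, 103, 103, 103, 103, 102, 101, 100, 103, 102, 102, 101, 100, 89, 72, 71, 76, 94, 122, 130, 131, 130, 129, 130]
```

drive_tool(commands=[[[0,0,0],[0.3,-0.1,0],-1],[[0,0,0],[0.7,-0.1,0],-1],[[0,0,0],[1.1,-0.1,0],-1],[[0,0,0],[1.5,-0.1,0],-1],[[0,0,0],[1.8,-0.1,0],-1],[[0,0,0],[2,-0.1,0],-1],[[0,0,0],[2,-0.1,0],-1]])

```text
clock: 7.63
position: [0.4524, -0.2184, 0.0287]
ee_rot: [3.066, -0.685, 0.001]
force: [-0.4, -0.0, -3.2]
width: 0.105
gripper_force: 40.0
```

```bash
python3 - <<'E'
from h import *
rd()
E
```

```text
7.6333 [ 0.4524 -0.2184  0.0287] yaw -25.17 z [ 0. -0. -1.] F [-0.4  -0.01 -3.21] M [ 0.1   0.11 -0.01] w 0.105 39.99954164028168 q [ 0.41  0.51 -0.09  2.06  0.08  0.57 -1.74]
nose past mouth mm -3.9 lat 1.0 Fx -0.36 Fy -0.18 under z mm 9.0
```

Still free. Advance in small steps into the mouth.

drive_tool(commands=[[[0,0,0],[0.2,0,0],-1],[[0,0,0],[0.4,0,0],-1],[[0,0,0],[0.6,0,0],-1],[[0,0,0],[0.8,0,0],-1],[[0,0,0],[0.8,0,0],-1]])

```text
clock: 8.05
position: [0.4596, -0.2217, 0.0288]
ee_rot: [3.066, -0.685, 0.001]
force: [-0.4, 0.6, -2.6]
width: 0.105
gripper_force: 40.0
```

```bash
python3 - <<'E'
from h import *
rd()
E
```

```text
8.05 [ 0.4596 -0.2217  0.0288] yaw -25.17 z [ 0.001 -0.    -1.   ] F [-0.42  0.56 -2.59] M [0.06 0.09 0.02] w 0.105 39.9994021654129 q [ 0.41  0.52 -0.09  2.05  0.08  0.58 -1.74]
nose past mouth mm 4.0 lat 1.0 Fx -0.62 Fy 0.33 under z mm 9.1
```

drive_tool(commands=[[[0,0,0],[0.2,0,0],-1],[[0,0,0],[0.4,0,0],-1],[[0,0,0],[0.6,0,0],-1],[[0,0,0],[0.6,0,0],-1]])

```text
clock: 8.38
position: [0.4651, -0.2243, 0.0288]
ee_rot: [3.066, -0.685, 0.001]
force: [0.6, 0.0, -2.4]
width: 0.109
gripper_force: 40.0
```

```bash
python3 - <<'E'
from h import *
rd()
E
```

```text
8.3833 [ 0.4651 -0.2243  0.0288] yaw -25.17 z [ 0.001 -0.    -1.   ] F [ 0.64  0.02 -2.39] M [ 0.11  0.09 -0.03] w 0.109 39.99947369098663 q [ 0.41  0.52 -0.09  2.03  0.08  0.59 -1.74]
nose past mouth mm 10.1 lat 1.0 Fx 0.57 Fy 0.29 under z mm 9.1
```

drive_tool(commands=[[[0,0,0],[0.15,0,0],-1],[[0,0,0],[0.3,0,0],-1],[[0,0,0],[0.45,0,0],-1],[[0,0,0],[0.6,0,0],-1],[[0,0,0],[0.6,0,0],-1]])

```text
clock: 8.8
position: [0.4703, -0.2268, 0.0288]
ee_rot: [3.066, -0.685, 0.001]
force: [0.0, 0.2, -1.8]
width: 0.106
gripper_force: 40.0
```

```bash
python3 - <<'E'
from h import *
rd()
E
```

```text
8.8 [ 0.4703 -0.2268  0.0288] yaw -25.17 z [ 0. -0. -1.] F [ 0.04  0.16 -1.8 ] M [0.07 0.05 0.  ] w 0.106 39.999606013298035 q [ 0.41  0.53 -0.08  2.02  0.08  0.6  -1.74]
nose past mouth mm 15.9 lat 0.9 Fx -0.03 Fy 0.17 under z mm 9.1
```

drive_tool(commands=[[[0,0,0],[0.15,0,0],-1],[[0,0,0],[0.3,0,0],-1],[[0,0,0],[0.45,0,0],-1],[[0,0,0],[0.6,0,0],-1],[[0,0,0],[0.6,0,0],-1]])

```text
clock: 9.22
position: [0.4757, -0.2294, 0.0288]
ee_rot: [3.066, -0.685, 0.001]
force: [-0.4, 0.4, -2.4]
width: 0.109
gripper_force: 40.0
```

```bash
python3 - <<'E'
from h import *
rd()
E
```

```text
9.2167 [ 0.4757 -0.2294  0.0288] yaw -25.17 z [ 0. -0. -1.] F [-0.4   0.4  -2.38] M [0.04 0.09 0.04] w 0.109 39.99951481819153 q [ 0.41  0.54 -0.08  2.    0.08  0.61 -1.73]
nose past mouth mm 21.9 lat 0.9 Fx -0.54 Fy 0.19 under z mm 9.1
```

drive_tool(commands=[[[0,0,0],[0.15,0,0],-1],[[0,0,0],[0.3,0,0],-1],[[0,0,0],[0.45,0,0],-1],[[0,0,0],[0.6,0,0],-1],[[0,0,0],[0.75,0,0],-1],[[0,0,0],[0.9,0,0],-1],[[0,0,0],[1.1,0,0],-1],[[0,0,0],[1.1,0,0],-1]])

```text
clock: 9.88
position: [0.4858, -0.2341, 0.0288]
ee_rot: [3.066, -0.684, 0.001]
force: [0.1, 0.4, -2.4]
width: 0.106
gripper_force: 40.0
```

```bash
python3 - <<'E'
from h import *
rd()
E
```

```text
9.8833 [ 0.4858 -0.2341  0.0288] yaw -25.17 z [ 0. -0. -1.] F [ 0.09  0.42 -2.4 ] M [ 0.07  0.04 -0.02] w 0.106 39.999518394470215 q [ 0.41  0.55 -0.08  1.97  0.08  0.62 -1.73]
nose past mouth mm 33.0 lat 0.9 Fx -0.1 Fy 0.42 under z mm 9.1
```

drive_tool(commands=[[[0,0,0],[0.1,0,0],-1],[[0,0,0],[0.2,0,0],-1],[[0,0,0],[0.3,0,0],-1],[[0,0,0],[0.4,0,0],-1],[[0,0,0],[0.4,0,0],-1]])

```text
clock: 10.3
position: [0.4892, -0.2356, 0.0288]
ee_rot: [3.066, -0.685, 0.0]
force: [0.0, -0.3, -2.3]
width: 0.109
gripper_force: 40.0
```

```bash
python3 - <<'E'
from h import *
rd()
E
```

```text
10.3 [ 0.4892 -0.2356  0.0288] yaw -25.17 z [ 0. -0. -1.] F [ 0.03 -0.28 -2.33] M [ 0.08  0.09 -0.01] w 0.109 39.999513030052185 q [ 0.41  0.55 -0.08  1.97  0.07  0.63 -1.73]
nose past mouth mm 36.7 lat 0.9 Fx 0.15 Fy -0.24 under z mm 9.1
```

drive_tool(commands=[[[0,0,0],[0.1,0,0],-1],[[0,0,0],[0.2,0,0],-1],[[0,0,0],[0.2,0,0],-1]])

```text
clock: 10.55
position: [0.491, -0.2365, 0.0287]
ee_rot: [3.066, -0.684, 0.0]
force: [1.4, 0.3, -2.2]
width: 0.109
gripper_force: 40.0
```

drive_tool(commands=[[[0,0,0],[0.1,0,0],-1],[[0,0,0],[0.2,0,0],-1],[[0,0,0],[0.2,0,0],-1]])

```text
clock: 10.8
position: [0.4928, -0.2373, 0.0287]
ee_rot: [3.066, -0.684, 0.0]
force: [0.6, 0.3, -2.5]
width: 0.106
gripper_force: 40.0
```

drive_tool(commands=[[[0,0,0],[0.1,0,0],-1],[[0,0,0],[0.2,0,0],-1],[[0,0,0],[0.2,0,0],-1]])

```text
clock: 11.05
position: [0.4946, -0.2382, 0.0288]
ee_rot: [3.066, -0.685, 0.0]
force: [-0.6, -0.1, -2.3]
width: 0.105
gripper_force: 40.0
```

drive_tool(commands=[[[0,0,0],[0.1,0,0],-1],[[0,0,0],[0.2,0,0],-1],[[0,0,0],[0.2,0,0],-1]])

```text
clock: 11.3
position: [0.4964, -0.239, 0.0288]
ee_rot: [3.066, -0.684, 0.0]
force: [0.5, -0.2, -2.9]
width: 0.105
gripper_force: 40.0
```

drive_tool(commands=[[[0,0,0],[0.1,0,0],-1],[[0,0,0],[0.2,0,0],-1],[[0,0,0],[0.2,0,0],-1]])

```text
clock: 11.55
position: [0.4982, -0.2399, 0.0288]
ee_rot: [3.066, -0.684, 0.0]
force: [0.4, -1.0, -2.4]
width: 0.109
gripper_force: 40.0
```

drive_tool(commands=[[[0,0,0],[0.1,0,0],-1],[[0,0,0],[0.2,0,0],-1],[[0,0,0],[0.2,0,0],-1]])

```text
clock: 11.8
position: [0.5, -0.2407, 0.0287]
ee_rot: [3.066, -0.684, 0.0]
force: [-0.2, 0.1, -2.3]
width: 0.104
gripper_force: 40.0
```

drive_tool(commands=[[[0,0,0],[0.1,0,0],-1],[[0,0,0],[0.2,0,0],-1],[[0,0,0],[0.2,0,0],-1]])

```text
clock: 12.05
position: [0.5018, -0.2416, 0.0288]
ee_rot: [3.066, -0.684, 0.0]
force: [0.1, -0.1, -2.1]
width: 0.105
gripper_force: 40.0
```

drive_tool(commands=[[[0,0,0],[0.1,0,0],-1],[[0,0,0],[0.2,0,0],-1],[[0,0,0],[0.2,0,0],-1]])

```text
clock: 12.3
position: [0.5036, -0.2425, 0.0288]
ee_rot: [3.066, -0.685, 0.0]
force: [0.4, 0.3, -2.3]
width: 0.109
gripper_force: 40.0
```

drive_tool(commands=[[[0,0,0],[0.1,0,0],-1],[[0,0,0],[0.2,0,0],-1],[[0,0,0],[0.2,0,0],-1]])

```text
clock: 12.55
position: [0.5055, -0.2433, 0.0288]
ee_rot: [3.066, -0.685, 0.0]
force: [0.3, -0.4, -2.2]
width: 0.104
gripper_force: 40.0
```

drive_tool(commands=[[[0,0,0],[0.1,0,0],-1],[[0,0,0],[0.2,0,0],-1],[[0,0,0],[0.2,0,0],-1]])

```text
clock: 12.8
position: [0.5073, -0.2442, 0.0288]
ee_rot: [3.066, -0.685, 0.001]
force: [-0.3, -0.5, -2.4]
width: 0.109
gripper_force: 40.0
```

drive_tool(commands=[[[0,0,0],[0.1,0,0],-1],[[0,0,0],[0.2,0,0],-1],[[0,0,0],[0.2,0,0],-1]])

```text
clock: 13.05
position: [0.5091, -0.245, 0.0287]
ee_rot: [3.066, -0.685, 0.0]
force: [0.2, 0.2, -2.5]
width: 0.107
gripper_force: 40.0
```

drive_tool(commands=[[[0,0,0],[0.1,0,0],-1],[[0,0,0],[0.2,0,0],-1],[[0,0,0],[0.2,0,0],-1]])

```text
clock: 13.3
position: [0.5109, -0.2459, 0.0288]
ee_rot: [3.066, -0.684, 0.0]
force: [-0.2, 0.2, -2.1]
width: 0.105
gripper_force: 40.0
```

drive_tool(commands=[[[0,0,0],[0.1,0,0],-1],[[0,0,0],[0.2,0,0],-1],[[0,0,0],[0.2,0,0],-1]])

```text
clock: 13.55
position: [0.5127, -0.2467, 0.0288]
ee_rot: [3.066, -0.684, 0.0]
force: [0.3, -0.0, -2.5]
width: 0.104
gripper_force: 40.0
```

drive_tool(commands=[[[0,0,0],[0.1,0,0],-1],[[0,0,0],[0.2,0,0],-1],[[0,0,0],[0.2,0,0],-1]])

```text
clock: 13.8
position: [0.5145, -0.2476, 0.0288]
ee_rot: [3.066, -0.685, 0.0]
force: [0.8, -0.1, -1.6]
width: 0.105
gripper_force: 40.0
```

drive_tool(commands=[[[0,0,0],[0.1,0,0],-1],[[0,0,0],[0.2,0,0],-1],[[0,0,0],[0.2,0,0],-1]])

```text
clock: 14.05
position: [0.5163, -0.2484, 0.0288]
ee_rot: [3.066, -0.684, 0.0]
force: [-0.6, -0.9, -2.7]
width: 0.109
gripper_force: 40.0
```

drive_tool(commands=[[[0,0,0],[0.1,0,0],-1],[[0,0,0],[0.2,0,0],-1],[[0,0,0],[0.2,0,0],-1]])

```text
clock: 14.3
position: [0.518, -0.2492, 0.0287]
ee_rot: [3.066, -0.684, -0.0]
force: [-0.2, 0.3, -2.9]
width: 0.103
gripper_force: 40.0
```

drive_tool(commands=[[[0,0,0],[0.1,0,0],-1],[[0,0,0],[0.2,0,0],-1],[[0,0,0],[0.2,0,0],-1]])

```text
clock: 14.55
position: [0.5198, -0.2501, 0.0287]
ee_rot: [3.066, -0.684, 0.0]
force: [-0.3, 0.5, -2.6]
width: 0.105
gripper_force: 40.0
```

drive_tool(commands=[[[0,0,0],[0.1,0,0],-1],[[0,0,0],[0.2,0,0],-1],[[0,0,0],[0.2,0,0],-1]])

```text
clock: 14.8
position: [0.521, -0.2507, 0.0286]
ee_rot: [-3.066, 0.684, 0.002]
force: [-2.8, 0.8, -0.8]
width: 0.104
gripper_force: 40.0
```

Resistance begins, about 2.9 N along the slot. Next: creep forward.

drive_tool(commands=[[[0,0,0],[0.04,0,0],-1],[[0,0,0],[0.04,0,0],-1],[[0,0,0],[0.04,0,0],-1]])

```text
clock: 15.05
position: [0.5213, -0.2508, 0.0286]
ee_rot: [-3.066, 0.684, 0.002]
force: [-4.3, 2.3, -1.4]
width: 0.111
gripper_force: 40.0
```

```bash
python3 - <<'E'
from h import *
rd()
E
```

```text
15.05 [ 0.5213 -0.2508  0.0286] yaw -25.17 z [-0.001  0.    -1.   ] F [-4.26  2.26 -1.42] M [ 0.43  0.87 -0.04] w 0.111 39.99985456466675 q [ 0.41  0.59 -0.08  1.88  0.07  0.68 -1.72]
nose past mouth mm 72.3 lat 0.8 Fx -4.82 Fy 0.24 under z mm 8.9
```

drive_tool(commands=[[[0,0,0],[0.03,0,0],-1],[[0,0,0],[0.03,0,0],-1],[[0,0,0],[0.03,0,0],-1]])

```text
clock: 15.3
position: [0.5215, -0.2509, 0.0285]
ee_rot: [-3.066, 0.684, 0.002]
force: [-5.7, 2.5, 0.3]
width: 0.105
gripper_force: 40.0
```

```bash
python3 - <<'E'
from h import *
rd()
E
```

```text
15.3 [ 0.5215 -0.2509  0.0285] yaw -25.17 z [-0.001  0.    -1.   ] F [-5.65  2.5   0.29] M [ 0.5   1.   -0.03] w 0.105 40.00001549720764 q [ 0.41  0.6  -0.08  1.87  0.07  0.68 -1.72]
nose past mouth mm 72.5 lat 0.8 Fx -6.18 Fy -0.14 under z mm 8.8
```

Home at 6.2 N. Next: ease the load a little and settle the bar on the floor, so that the spring does not kick it back on release.

drive_tool(commands=[[[0,0,0],[-0.03,0,0.03],-1],[[0,0,0],[-0.06,0,0.06],-1],[[0,0,0],[-0.08,0,0.08],-1],[[0,0,0],[-0.08,0,0.08],-1],[[0,0,0],[-0.08,0,0.08],-1]])

```text
clock: 15.72
position: [0.5213, -0.2508, 0.0279]
ee_rot: [3.066, -0.684, -0.0]
force: [-4.3, 3.7, 0.9]
width: 0.106
gripper_force: 40.0
```

```bash
python3 - <<'E'
from h import *
rd()
E
```

```text
15.7167 [ 0.5213 -0.2508  0.0279] yaw -25.17 z [-0. -0. -1.] F [-4.31  3.74  0.92] M [ 0.48  0.89 -0.  ] w 0.106 40.00008523464203 q [ 0.41  0.6  -0.08  1.88  0.07  0.67 -1.72]
nose past mouth mm 72.3 lat 0.8 Fx -5.49 Fy 1.56 under z mm 8.2
```

drive_tool(commands=[[[0,0,0],[-0.03,0,0],-1],[[0,0,0],[-0.06,0,0],-1],[[0,0,0],[-0.06,0,0],-1],[[0,0,0],[-0.06,0,0],-1]])

```text
clock: 16.05
position: [0.5211, -0.2506, 0.028]
ee_rot: [3.066, -0.685, 0.001]
force: [-3.6, 2.0, -1.1]
width: 0.105
gripper_force: 40.0
```

```bash
python3 - <<'E'
from h import *
rd()
E
```

```text
16.05 [ 0.5211 -0.2506  0.028 ] yaw -25.17 z [ 0. -0. -1.] F [-3.64  2.02 -1.06] M [ 0.38  0.63 -0.02] w 0.105 39.99993324279785 q [ 0.41  0.59 -0.08  1.88  0.07  0.67 -1.72]
nose past mouth mm 72.0 lat 0.9 Fx -4.16 Fy 0.29 under z mm 8.3
```

drive_tool(commands=[[[0,0,0],[-0.03,0,0],-1],[[0,0,0],[-0.06,0,0],-1],[[0,0,0],[-0.06,0,0.02],-1],[[0,0,0],[-0.06,0,0.04],-1],[[0,0,0],[-0.06,0,0.04],-1]])

```text
clock: 16.47
position: [0.5208, -0.2505, 0.0278]
ee_rot: [3.066, -0.684, 0.001]
force: [-1.3, 0.1, 0.5]
width: 0.104
gripper_force: 40.0
```

```bash
python3 - <<'E'
from h import *
rd()
E
```

```text
16.4667 [ 0.5208 -0.2505  0.0278] yaw -25.17 z [ 0.001 -0.    -1.   ] F [-1.34  0.11  0.5 ] M [0.21 0.37 0.02] w 0.104 40.00030875205994 q [ 0.41  0.59 -0.08  1.88  0.07  0.67 -1.72]
nose past mouth mm 71.7 lat 0.9 Fx -1.26 Fy -0.47 under z mm 8.1
```

drive_tool(commands=[[[0,0,0],[0,0,0],-1],[[0,0,0],[0,0,0],-1],[[0,0,0],[0,0,0],-0.7],[[0,0,0],[0,0,0],-0.5],[[0,0,0],[0,0,0],-0.3],[[0,0,0],[0,0,0],-0.2],[[0,0,0],[0,0,0],-0.2],[[0,0,0],[0,0,0],-0.2]], newtons=5)

```text
clock: 17.13
position: [0.5204, -0.2503, 0.0275]
ee_rot: [3.066, -0.684, 0.0]
force: [-1.0, 0.1, -0.0]
width: 0.396
gripper_force: 0.0
```

```bash
python3 - <<'E'
from h import *
rd()
E
```

```text
17.1333 [ 0.5204 -0.2503  0.0275] yaw -25.17 z [ 0. -0. -1.] F [-0.96  0.09 -0.02] M [ 0.07  0.04 -0.04] w 0.396 0.0 q [ 0.41  0.59 -0.08  1.88  0.07  0.67 -1.72]
nose past mouth mm 71.3 lat 0.8 Fx -0.91 Fy -0.32 under z mm 7.8
```

drive_tool(commands=[[[0,0,0],[0,0,-0.7],-0.2],[[0,0,0],[0,0,-2],-0.2],[[0,0,0],[0,0,-4],-0.2],[[0,0,0],[0,0,-7],-0.2],[[0,0,0],[0,0,-11],-0.2],[[0,0,0],[0,0,-14],-0.2],[[0,0,0],[-3,0,-17],-0.2],[[0,0,0],[-7,0,-18],-0.2],[[0,0,0],[-10,0,-18],-0.2],[[0,0,0],[-12,0,-18],-0.2],[[0,0,0],[-12,0,-18],-0.2],[[0,0,0],[-12,0,-18],-0.2]])

```text
clock: 18.13
position: [0.4113, -0.1991, 0.2084]
ee_rot: [3.066, -0.684, 0.002]
force: [1.2, 0.5, -0.2]
width: 0.397
gripper_force: 0.0
```

```bash
python3 - <<'E'
from h import *
rd()
t=cams.get_image('top');s=cams.get_image('side')
cv2.imwrite('pics/t9.png',t);cv2.imwrite('pics/s9.png',s)
c=lambda im,x,y,w,h: cv2.resize(im[y:y+h,x:x+w],(400,400),interpolation=cv2.INTER_CUBIC)
cv2.imwrite('pics/p9.png',np.hstack([c(t,290,150,100,100),c(s,230,130,90,90)]))
# side: fin z=.022..052, predicted pixel of fin centre and top
a=np.radians(-25.1);P=np.array([.5206,-.2504]);ex=np.array([np.cos(a),np.sin(a)])
for k in(0,-.005):print(k,[proj('side',np.array([*(P+k*ex+d*ex),.052])).round(1).tolist() for d in(-.016,.016)],[proj('top',np.array([*(P+k*ex+d*ex),.052])).round(1).tolist() for d in(-.016,.016)])
E
```

```text
18.1333 [ 0.4113 -0.1991  0.2084] yaw -25.17 z [ 0.001 -0.001 -1.   ] F [ 1.19  0.52 -0.23] M [ 0.03  0.03 -0.03] w 0.397 0.0 q [ 0.43  0.19 -0.11  1.98  0.03  0.97 -1.7 ]
nose past mouth mm -49.2 lat 1.0 Fx 0.85 Fy 0.97 under z mm 188.7
0 [[292.9, 173.8], [284.9, 171.0]] [[321.5, 215.3], [325.5, 206.9]]
-0.005 [[294.1, 174.2], [286.1, 171.4]] [[320.8, 216.6], [324.9, 208.2]]
```

View pics/p9.png

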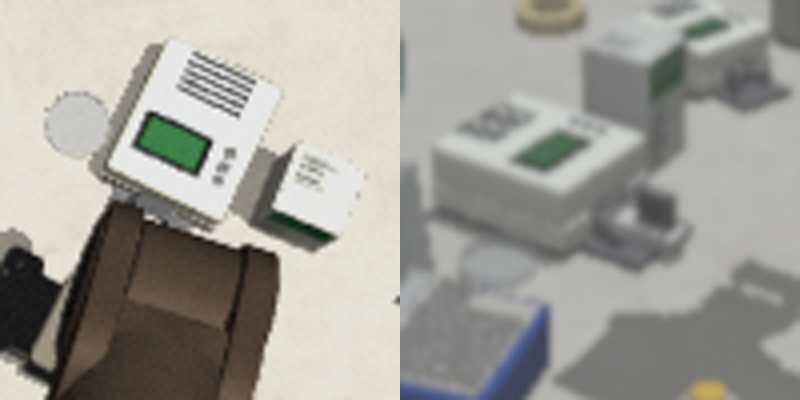

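The side crop shows the bar in the slot with its fin at pixels of about 283.5–292. That matches the home position (285–293) rather than a sprung-back one. The carton and dish are where they were. Next: hand in.

```bash
python3 -c "
from cell import job
print(job.sign_off())"
```

```text
the job is handed in; nothing more can be done
None
```

The check bar is in the larger reader's slot: I pushed it to the stop with about 6 N (nose about 72 mm in), eased the push, let go and left it there. The last picture showed it still seated and the carton and dish in place. I handed the job in at about 18 s and was given no verdict.

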